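# Unpin and open the moulding chest

## Task

Open the plywood moulding chest: with the lid still shut, pull the retaining pin all the way out of the hasp staple and lay it flat inside the shallow steel tray. Then lift the lid by its handle until it stands about upright, let go (the stiff hinge holds it), and leave the other things on the bench where they are.

Things in the scene. Friction and masses are not known exactly. Their poses are not given: they have to be found in the camera images.
- chest: Fixed plywood chest, 150 mm (x) by 200 mm (y) by 100 mm high without its lid. Origin: centre of its underside, on the bench. Its x axis points from the front (the hasp side, facing the robot) to the hinge side, its y axis to the chest's left, towards the pin's grip. It stands turned by up to about 23 degrees either way.
- staple (a point): Middle of the eye of the steel staple: 32 mm before the chest's front wall, 70 mm to the +y side of its middle, 120 mm up. An upright U 25 mm (x) by 24 mm (y), top at 135 mm, eye 15 mm wide, standing up through a slot in the lid's 4 mm steel tongue (the hasp), which is 60 mm wide, reaches 60 mm out from the lid's front edge, top at 116 mm. Axes as the chest's.
- pin_grip (a point): Centre of the pin's wooden grip block, 24 x 32 x 24 mm (32 along the pin). Loose 45 g pin, 114 mm long, 8 mm steel shaft, lying along the chest's y through the staple; grip at the +y end, just clear of the chest's corner, 120 mm above the bench, open air below. Slides freely along the chest's +y; 80 mm of travel frees it. Axes: the pin's, y from tip to grip. Grip ends 16 mm beyond this point.
- pin_tip (a point): Far end of the pin's shaft, 98 mm from the centre of the grip towards the pin's -y.
- lid (a joint): Angle of the chest's lid in rad: 0 shut, grows as the front edge rises, stop at 1.75. The hinge is stiff: the lid stays wherever it is left, and takes about 4 to 8 N at the handle to lift. While the pin is in the staple, the lid cannot open. Lid: plywood 150 by 200 by 12 mm, top at 112 mm when shut.
- lid_handle (a point): Middle of the lid's handle: a round steel bar 12 mm thick, 102 mm long along the chest's y axis, on two posts 90 mm apart, its axis 45 mm above the lid's top (157 mm above the bench when shut), 30 mm behind the lid's front edge and 35 mm to the -y side of the chest's middle. Moves with the lid.
- lid_hinge (a point): Point of the hinge axis (parallel to the chest's y axis) straight behind the handle: 100 mm above the bench, at the chest's far wall. The handle's bar is 120 mm in front of and 57 mm above it when the lid is shut, and moves on a circle about it. Axes as the chest's.
- tray: Fixed shallow open steel tray, 180 mm (x) by 150 mm (y), walls 4 mm thick and 18 mm high, inner floor 4 mm above the bench. Origin: centre of its underside. It stands to the left or the right of the chest; the closed cardboard carton (150 by 130 by 45 mm) stands at the other side.
- can: Bystander: metal can of putty, 74 mm across, 95 mm tall, beyond the chest. Origin under its centre.
- bowl: Bystander: earthenware bowl, 110 mm across, 55 mm high. Origin under its centre.
- brush: Bystander: paint brush lying on the bench on the robot's side of the chest.
- sanding_block: Bystander: cork sanding block 100 by 60 by 30 mm.
- corner_sample: Bystander: gilt L-shaped frame corner, 150 by 135 by 20 mm, lying beyond the chest.
- screwdriver: Bystander: screwdriver lying on the bench on the robot's side of the chest.
Things that resemble listed ones, but are neither listed nor needed, are in the scene too. Of the things like the part that bears pin_grip, leave any that is blue; of the rest the smaller one is meant.

How it is judged:
On the way, in this order (a step that is already met when the one before it is completed fails the run):
1. the pin is drawn fully out of the staple, the lid still shut (distance between pin_grip and staple above 0.112 m and value of joint lid below 0.1 rad), for 0.1 s.
2. the pin lies in the tray, let go, the lid still shut (x of pin_grip in the frame of tray between -0.088 and 0.088 m and y of pin_grip in the frame of tray between -0.073 and 0.073 m and z of each of pin_grip, pin_tip in the frame of tray below 0.032 m and x of pin_tip in the frame of tray between -0.088 and 0.088 m and y of pin_tip in the frame of tray between -0.073 and 0.073 m and contact force between the fingers and pin below 0.2 N and linear speed of pin below 0.03 m/s and value of joint lid below 0.1 rad), for 0.2 s.
At the end, for the whole second after the job is handed in: The whole pin lies within the tray's walls on its floor (both grip centre and tip less than 32 mm above the bench), at rest, and the lid stands open at rest by more than 1.2 rad (about 70 degrees) (x of pin_grip in the frame of tray between -0.088 and 0.088 m and y of pin_grip in the frame of tray between -0.073 and 0.073 m and z of each of pin_grip, pin_tip in the frame of tray below 0.032 m and x of pin_tip in the frame of tray between -0.088 and 0.088 m and y of pin_tip in the frame of tray between -0.073 and 0.073 m and contact force between the fingers and pin below 0.2 N and linear speed of pin below 0.03 m/s and value of joint lid above 1.2 rad and velocity of joint lid between -0.05 and 0.05 rad/s); the robot touches nothing.
It fails at once if a bystander (can, bowl, brush, sanding block, frame corner or screwdriver) is shifted by more than 30 mm (distance of any of can, bowl, corner_sample, sanding_block, brush, screwdriver from where it was at the start of the episode above 0.03 m).
It also fails if it takes over 58 s, if anything falls off the work surface, if the arm or the gripper's body presses on something with over 40 N, if the wrist force passes 120 N, or if a joint passes its speed limit or range.

## Robot

A 6-joint arm with a two-finger parallel gripper is mounted at the origin on the work surface. World frame = base frame: x ahead of the robot, y to its left, z up, the work surface at z = 0. Lengths are in m, angles in rad, forces in N, time in s.
With the tool pointing down it reaches from about 0.3 to 0.775 m from the base axis. Payload 14.6 kg.
Tool frame: the origin (TCP) lies at the very end of the fingers, on their centre line; the grasp point (between the pads) lies 19 mm behind it; z points along the fingers, y is the direction in which the jaws open and shut (so a half turn about z gives the same grasp; the last joint's range is limited). The gripper opens to 94 mm and grips with 3 to 60 N. Pads are 16 mm wide; open, the fingers measure 119 mm over their backs; the gripper's body (75 mm by 177 mm) begins 78 mm behind the grasp point.
Start: joints at [1.085, 0.3, 1.521, -0, 1.321, -0.067], TCP at [0.224, 0.502, 0.172] pointing down, gripper open.
Joint ranges: [-3.03, 3.03], [-0.79, 2.21], [0.23, 2.52], [-1.04, 4.18], [0, 3.07], [-2.55, 2.55]. Speed limits (rad/s): [2.22, 2.22, 2.57, 3.14, 3.14, 3.14].

## Interface

Orientations are given as [roll, pitch, yaw] about the fixed x, y, z axes, in that order (R = Rz(yaw) Ry(pitch) Rx(roll)).
In Python, from station import ctrl, eyes gives the robot as it stands.
- The arm moves only by the tool jog_arm, never from a script. Its argument "moves" is a list of rows, each a list of 3 entries, a list of its own where there are three numbers: the shift along the world's x, y, z in mm, then the turn, a rotation vector about the world's x, y, z in units of 5 degrees (1.0 is 5 degrees), then the finger opening in mm, from 0 to 94. In form: [[[tx, ty, tz], [wx, wy, wz], jaw], ...]. A call has 1 to 5 rows; each row is the pose to reach, as a shift and turn from the pose commanded when the call began; what a row does not reach only later rows make up. A row lasts 1/12 s, in which the tool goes at most 41.7 mm and 7.16 degrees, less where a joint would pass 70% of its speed; a pose out of reach is approached as far as the arm can. A call with a gripper value outside its range is refused whole. The fingers move at their own pace and stop on an object; "squeeze" is the grip in N (left out, the last holds). Time passes only in rows, so rows that repeat a pose let the fingers close. It gives the time, the measured TCP pose, the force and the opening at its end, in the units of the state.
- ctrl.get_obs(): the state, without advancing time (a new reading comes with each control period).
- eyes.camera(name): name is "scene" or "top"; returns a dict with "frame" (400x640x3 uint8, red, green, blue), "vertical_fov" (degrees; the focal length in pixels is half the picture's height over the tangent of half this angle, whatever the lens; pixels are square), "cx", "cy" (the principal point, pixels), "k1" (the pictures are not rectified: a ray, as slopes to the right and down, at radius r is drawn at 1 + k1 r^2 times it, then the intrinsics apply), "eye" and "attitude" of the camera in the world. Camera axes: x right, y down, z forward; pixel columns grow to the right and rows downward; lengths in m; the calibration is good to about 2 mm. A picture is of the moment at which its call begins. There is no depth.
- ctrl.hand_in(): hands the job in, once; it reports no verdict.
The state is a dict: "time_s": time; "qpos": joint angles; "joint_vel": joint speeds; "tau": joint torques, N m; "ee_pos": TCP position; "eef_rot": TCP orientation; "force": force on the tool from outside, world axes, zero at the start; "moment": the same for the moment, N m; "grip_width": finger opening in m.
Only numpy, scipy, OpenCV 4.12 (cv2) and the standard library are available. Lean on these libraries where they do the work, as an engineer would, in place of code of your own. Each camera call takes 0.05 s, during which the arm holds its last target.

## Working session

There is one attempt and no reset: what is moved stays moved. The work goes in short steps, Python scripts to look and compute and a tool call to move; the robot and the scene stay as the last step left them, time stands still between calls to the robot, and variables do not carry over. Pictures are saved under pics/ and viewed, and the job is handed in when it is done.

Besides the shell and the picture viewer there is one more tool, called after "Emit:" as a command line: name --argument value ..., lists and objects as JSON in quotes. jog_arm: Moves the arm, as the interface text tells. Its arguments: {"type":"object","properties":{"moves":{"type":"array","items":{"type":"array"}},"squeeze":{"type":"number"}},"required":["moves"]}

```bash
mkdir -p pics; ls
cat > h.py <<'E'
import numpy as np, cv2
from station import ctrl, eyes
from scipy.spatial.transform import Rotation as R
def cam(n): return eyes.camera(n)
def Rm(c):
    a=np.array(c["attitude"],float)
    return a if a.shape==(3,3) else R.from_euler('xyz',a).as_matrix()
def K(c):
    f=200/np.tan(np.radians(c["vertical_fov"])/2)
    return np.array([[f,0,c["cx"]],[0,f,c["cy"]],[0,0,1]])
def D(c): return np.array([c["k1"],0,0,0,0.])
def ray(c,uv):
    n=cv2.undistortPoints(np.array([[uv]],float),K(c),D(c))[0,0]
    return Rm(c)@np.array([n[0],n[1],1.])
def plane(c,uv,z):
    d=ray(c,uv);e=np.array(c["eye"]);return e+d*(z-e[2])/d[2]
def proj(c,P):
    P=np.atleast_2d(P).astype(float)
    m=Rm(c).T; rv=cv2.Rodrigues(m)[0]; t=-m@np.array(c["eye"])
    return cv2.projectPoints(P,rv,t,K(c),D(c))[0][:,0]
def tri(c1,u1,c2,u2):
    A=[];b=[]
    for c,u in((c1,u1),(c2,u2)):
        d=ray(c,u);d/=np.linalg.norm(d);M=np.eye(3)-np.outer(d,d);A.append(M);b.append(M@np.array(c["eye"]))
    p=np.linalg.lstsq(np.vstack(A),np.hstack(b),rcond=None)[0]
    return p,[np.linalg.norm(M@p-bb) for M,bb in zip(A,b)]
def save(c,n): cv2.imwrite("pics/"+n+".png",c["frame"][:,:,::-1])
E
python3 - <<'E'
from h import *
import pickle
print(ctrl.get_obs())
for n in("scene","top"):
    c=cam(n);save(c,n+"0");pickle.dump(c,open(n+"0.pkl","wb"));print({k:v for k,v in c.items() if k!="frame"})
E
```

```text
pics
{'time_s': 0.0, 'qpos': array([ 1.08539920e+00,  3.00464828e-01,  1.52158111e+00,  1.30095743e-05,
        1.32065244e+00, -6.66117780e-02]), 'joint_vel': array([-0.00162471, -0.00131686,  0.00112786,  0.00077899,  0.00162449,
        0.00071462]), 'tau': array([-7.49063183e-04, -5.31810093e+01, -3.52744353e+01,  7.07768602e-02,
        2.43422430e-02, -9.95453934e-05]), 'ee_pos': array([0.223529  , 0.50221433, 0.17138977]), 'eef_rot': array([-3.14049023e+00, -8.61725180e-05,  2.72280403e+00]), 'force': array([0.0023015 , 1.00104836, 0.05243552]), 'moment': array([-0.00937622, -0.01511426, -0.02545483]), 'grip_width': 0.0941465410303975}
{'vertical_fov': 48.75408354019157, 'cx': 318.50675227636657, 'cy': 195.24772582362743, 'k1': -0.026502717742922358, 'eye': array([1.38497338, 0.43928387, 0.80366744]), 'attitude': array([-2.18381258,  0.00239653,  2.05376676])}
{'vertical_fov': 50.81938974837154, 'cx': 315.65050086222897, 'cy': 196.3932612368528, 'k1': -0.07990367676882285, 'eye': array([0.43793932, 0.00860152, 1.15529456]), 'attitude': array([-3.05312818e+00, -6.73322982e-04, -1.58879179e+00])}
```

View pics/scene0.png

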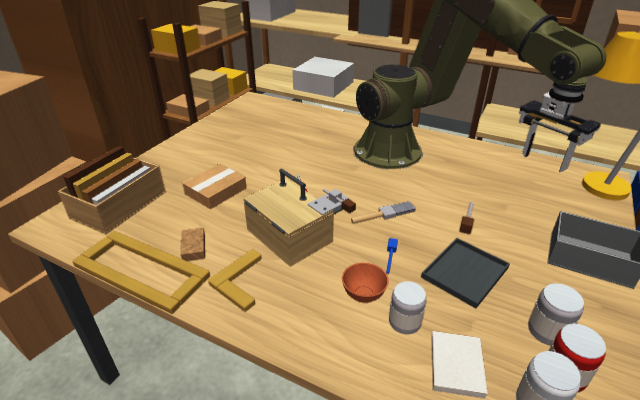

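View pics/top0.png

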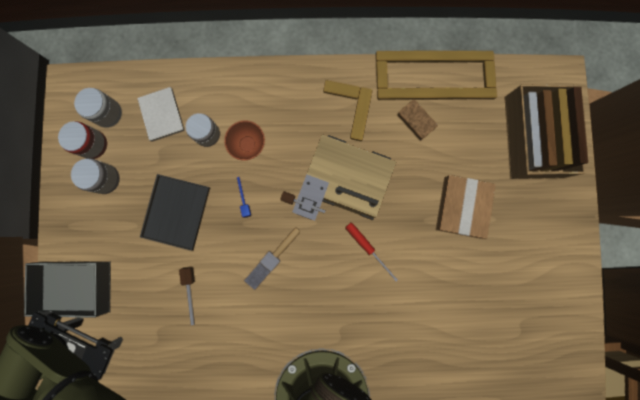

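Run:
```python
import cv2
a=cv2.imread('pics/top0.png');b=cv2.imread('pics/scene0.png')
cv2.imwrite('pics/top0z.png',cv2.resize(a[120:230,260:410],None,fx=5,fy=5,interpolation=cv2.INTER_CUBIC))
cv2.imwrite('pics/scene0z.png',cv2.resize(b[160:265,235:375],None,fx=5,fy=5,interpolation=cv2.INTER_CUBIC))
```

```text
(no output)
```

View pics/top0z.png

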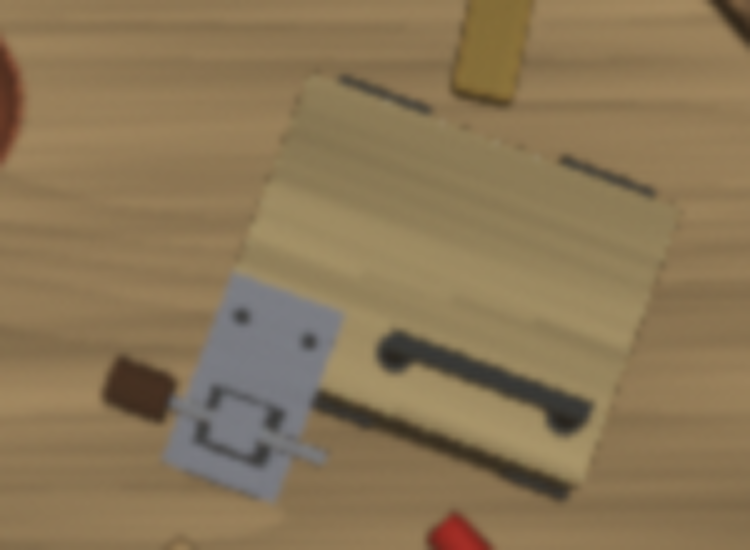

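View pics/scene0z.png

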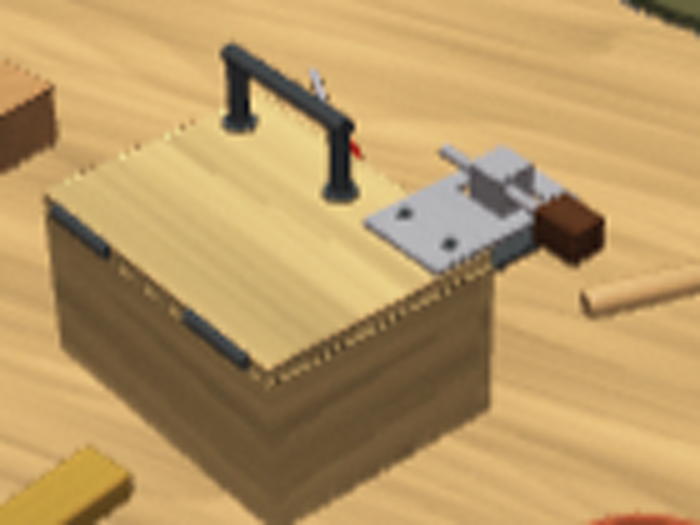

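```bash
cat > m.py <<'E'
from h import *
import pickle
t=pickle.load(open('top0.pkl','rb'));s=pickle.load(open('scene0.pkl','rb'))
T=lambda x,y:((x+.5)/5-.5+260,(y+.5)/5-.5+120)
S=lambda x,y:((x+.5)/5-.5+235,(y+.5)/5-.5+160)
P={}
for n,u,z in [('BL',(310,72),.112),('BR',(682,208),.112),('FR',(588,480),.112),('h1',(395,345),.163),('h2',(590,410),.163),('grip',(141,386),.132),('tongueA',(165,458),.116),('tongueB',(275,500),.116),('tipend',(324,458),.124),('st',(237,425),.135)]:
    P[n]=plane(t,T(*u),z); print(n,P[n].round(4))
print('wid',np.linalg.norm(P['BL']-P['BR']),np.linalg.norm(P['BR']-P['FR']))
d=P['BL']-P['BR'];print('yaw lid',np.degrees(np.arctan2(-d[0],d[1])))
d=P['h1']-P['h2'];print('yaw h',np.degrees(np.arctan2(-d[0],d[1])))
d=P['grip']-P['tipend'];print('yaw pin',np.degrees(np.arctan2(-d[0],d[1])))
for n,a,b in [('h1',(395,345),(343,125)),('h2',(590,410),(232,50)),('BR',(682,208),(47,197)),('BL',(310,72),(265,375))]:
    print(n,tri(t,T(*a),s,S(*b)))
# tray
for c,n in((t,'t'),):
    g=cv2.cvtColor(c['frame'],cv2.COLOR_RGB2HSV)
    m=(g[:,:,2]<75).astype(np.uint8); m[:150]=0;m[260:]=0;m[:,:120]=0;m[:,230:]=0
    cs,_=cv2.findContours(m,cv2.RETR_EXTERNAL,cv2.CHAIN_APPROX_NONE);k=max(cs,key=cv2.contourArea)
    r=cv2.minAreaRect(k);print(r)
    q=np.array([plane(c,p,.018) for p in cv2.boxPoints(r)]);print(q.round(4),q.mean(0),[np.linalg.norm(q[i]-q[i-1]) for i in range(4)])
E
python3 m.py
```

```text
BL [ 0.6883 -0.0116  0.112 ]
BR [ 0.6157 -0.1975  0.112 ]
FR [ 0.4798 -0.1457  0.112 ]
h1 [ 0.5435 -0.0484  0.163 ]
h2 [ 0.5109 -0.1401  0.163 ]
grip [0.5289 0.0743 0.132 ]
tongueA [0.4944 0.0639 0.116 ]
tongueB [0.4727 0.0099 0.116 ]
tipend [ 0.4926 -0.0145  0.124 ]
st [0.5088 0.0277 0.135 ]
wid 0.19951968289758903 0.14537189488773605
yaw lid -21.356343118679515
yaw h -19.554877168947613
yaw pin -22.257480867581773
h1 (array([ 0.54437577, -0.0489096 ,  0.15505611]), [np.float64(7.815695924975279e-05), np.float64(7.815695924910707e-05)])
h2 (array([ 0.51076367, -0.13984679,  0.15741076]), [np.float64(0.0012094297518700605), np.float64(0.001209429751870321)])
BR (array([ 0.61589351, -0.19713385,  0.10508354]), [np.float64(0.0018856393632562024), np.float64(0.0018856393632554814)])
BL (array([ 0.68989369, -0.01196497,  0.10602544]), [np.float64(0.00024077119717866318), np.float64(0.0002407711971790506)])
((174.5812530517578, 211.85975646972656), (54.846309661865234, 65.16730499267578), 14.826478958129883)
[[0.4379 0.4881 0.018 ]
 [0.6105 0.4439 0.018 ]
 [0.5687 0.2956 0.018 ]
 [0.3983 0.3408 0.018 ]] [0.50384485 0.39209495 0.018     ] [np.float64(0.1525309876807463), np.float64(0.17807091130210467), np.float64(0.15409315854494438), np.float64(0.17630840243032597)]
```

Emit:
jog_arm --moves '[[[24,-33,5],[0,0,-1.36],94],[[48,-66,10],[0,0,-2.72],94],[[72,-99,15],[0,0,-4.08],94],[[96,-132,20],[0,0,-5.44],80],[[120,-165,25],[0,0,-6.8],60]]'

```text
time_s: 0.52
ee_pos: [0.3442, 0.3357, 0.197]
eef_rot: [-3.141, 0.0, 2.124]
force: [0.7, 0.4, 0.5]
grip_width: 0.0839
```

```bash
cat >> h.py <<'E'
def st():
    o=ctrl.get_obs();print(round(o['time_s'],2),o['ee_pos'].round(4),np.degrees(o['eef_rot']).round(2),o['force'].round(1),round(o['grip_width'],4));return o
def goto(x,y,z,yaw):
    o=st();d=(np.array([x,y,z])-o['ee_pos'])*1000
    r=(R.from_euler('xyz',[180,0,yaw],degrees=True)*R.from_euler('xyz',o['eef_rot']).inv()).as_rotvec(degrees=True)/5
    print('shift',d.round(1),'turn',r.round(2))
E
python3 -c "
from h import *
goto(.5296,.0775,.18,156-87.3)"
```

```text
0.52 [0.3442 0.3357 0.197 ] [-1.7998e+02  1.0000e-02  1.2170e+02] [0.7 0.4 0.5] 0.0839
shift [ 185.4 -258.2  -17. ] turn [  0.   -0.  -10.6]
```

Emit:
jog_arm --moves '[[[24,-33,-2],[0,0,-1.36],60],[[48,-66,-4],[0,0,-2.72],60],[[72,-99,-6],[0,0,-4.08],60],[[96,-132,-8],[0,0,-5.44],60],[[120,-165,-10],[0,0,-6.8],60]]'

```text
time_s: 0.93
ee_pos: [0.4643, 0.1705, 0.1868]
eef_rot: [-3.141, 0.0, 1.53]
force: [0.3, 0.5, -0.1]
grip_width: 0.0601
```

Emit:
jog_arm --moves '[[[22,-31,-2],[0,0,-1.3],60],[[44,-62,-4],[0,0,-2.6],60],[[65,-93,-6],[0,0,-3.8],60],[[65,-93,-6],[0,0,-3.8],60]]'

```text
time_s: 1.27
ee_pos: [0.5306, 0.0748, 0.1798]
eef_rot: [-3.141, 0.001, 1.193]
force: [0.3, 0.1, -1.0]
grip_width: 0.0598
```

```bash
python3 -c "
from h import *
goto(.5296,.0775,.107,68.7)
c=cam('top');cv2.imwrite('pics/top1.png',cv2.resize(c['frame'][120:230,220:370,::-1],None,fx=5,fy=5,interpolation=cv2.INTER_CUBIC))
c=cam('scene');cv2.imwrite('pics/scene1.png',cv2.resize(c['frame'][130:265,255:415,::-1],None,fx=4,fy=4,interpolation=cv2.INTER_CUBIC))
"
```

```text
1.27 [0.5306 0.0748 0.1798] [-1.7996e+02  7.0000e-02  6.8370e+01] [ 0.3  0.1 -1. ] 0.0598
shift [ -1.    2.7 -72.8] turn [ 0.01 -0.01  0.07]
```

View pics/scene1.png

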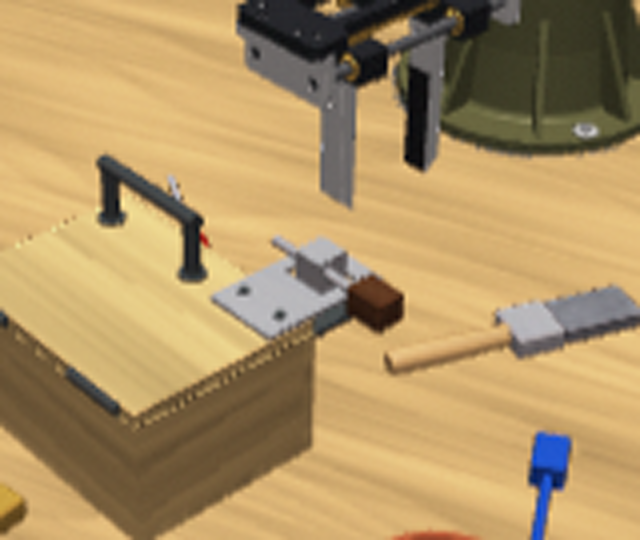

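View pics/top1.png

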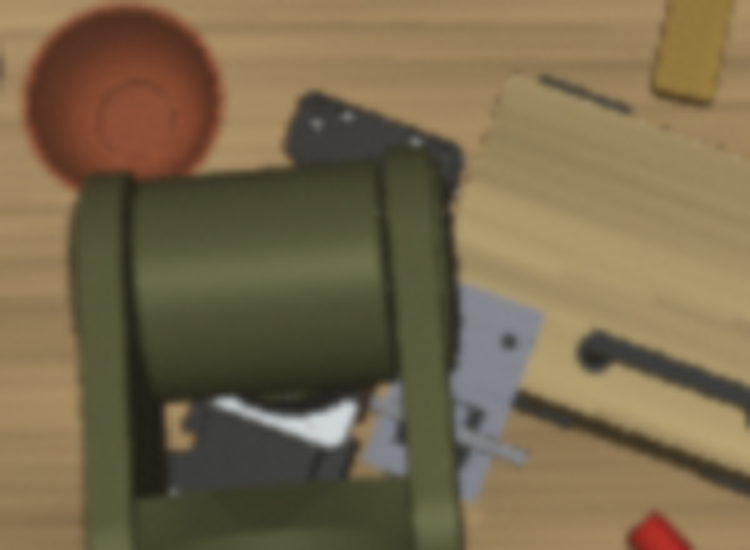

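The pictures show the gripper above the brown grip, jaws across the pin (scene1: finger at about (337,190), grip at (375,303)); the top view is partly hidden by the arm. Descending.

Emit:
jog_arm --moves '[[[-1,3,-20],[0,0,0],60],[[-1,3,-40],[0,0,0],60],[[-1,3,-58],[0,0,0],60],[[-1,3,-73],[0,0,0],60],[[-1,3,-73],[0,0,0],60]]'

```text
time_s: 1.78
ee_pos: [0.5256, 0.0835, 0.1053]
eef_rot: [-3.137, 0.002, 1.207]
force: [-1.2, -0.1, -0.8]
grip_width: 0.0602
```

```bash
python3 -c "
from h import *
goto(.5296,.0775,.107,68.7)
c=cam('scene');cv2.imwrite('pics/scene2.png',cv2.resize(c['frame'][130:265,255:415,::-1],None,fx=4,fy=4,interpolation=cv2.INTER_CUBIC))
"
```

```text
1.78 [0.5256 0.0835 0.1053] [-1.7976e+02  1.1000e-01  6.9150e+01] [-1.2 -0.1 -0.8] 0.0602
shift [ 4.  -6.   1.7] turn [ 0.   -0.05 -0.09]
```

View pics/scene2.png

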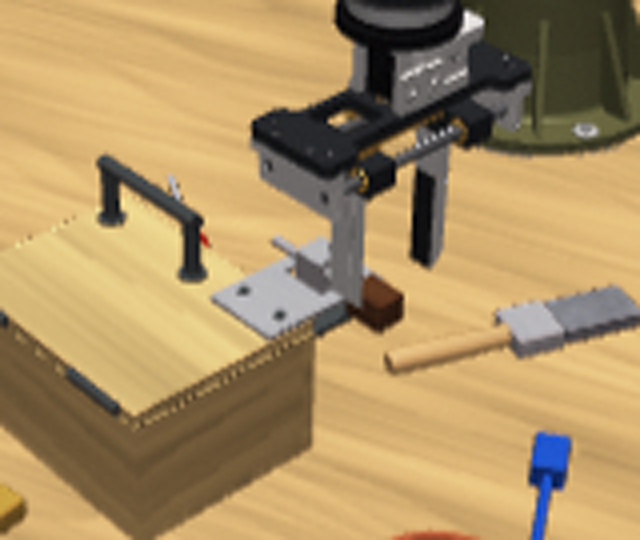

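```bash
python3 -c "
from h import *
goto(.5296,.0775,.107,68.7)
"
```

```text
1.83 [0.5265 0.0834 0.1071] [-1.7987e+02  6.0000e-02  6.9130e+01] [0.4 0.4 0.3] 0.0601
shift [ 3.1 -5.9 -0.1] turn [ 0.   -0.03 -0.09]
```

```bash
python3 -c "
from h import *
c=cam('scene')
ex=np.array([.932,-.363,0]);ey=np.array([.363,.932,0])
p=ctrl.get_obs()['ee_pos']
for n,q in (('tcp',p),('f+in',p+.03*ex),('f+out',p+.0425*ex),('f-',p-.03*ex),('grip',[.5285,.0745,.12])): print(n,(proj(c,q)[0]-[255,130])*4)
"
```

```text
tcp [383.36086493 316.58157995]
f+in [350.16018245 334.98640344]
f+out [336.04700366 342.80910945]
f- [415.64402136 298.6823932 ]
grip [370.97743782 299.5505201 ]
```

```bash
python3 -c "
from h import *
c=cam('scene');save(c,'scene3f');cv2.imwrite('pics/scene3.png',cv2.resize(c['frame'][130:265,255:415,::-1],None,fx=4,fy=4,interpolation=cv2.INTER_CUBIC))
p=np.array([.2235,.5022,.1714]);y=np.array([.407,.914,0])
for k in(-1,1):print(proj(c,p+k*.047*y),proj(c,p+k*.0595*y))
s=__import__('pickle').load(open('scene0.pkl','rb'))
cv2.imwrite('pics/scene0g.png',cv2.resize(s['frame'][60:190,490:630,::-1],None,fx=5,fy=5,interpolation=cv2.INTER_CUBIC))
st()
"
```

```text
[[524.17299114 166.1856201 ]] [[520.06865473 164.34361219]]
[[556.76139605 180.83632277]] [[561.33730686 182.89712352]]
1.93 [0.5278 0.0832 0.109 ] [ 1.7994e+02 -3.0000e-02  6.9090e+01] [-0.4  0.2  0.4] 0.0597
```

View pics/scene3.png

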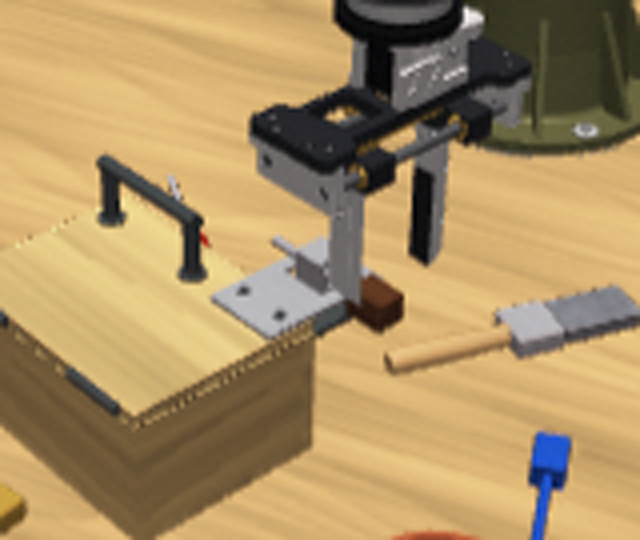

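View pics/scene0g.png

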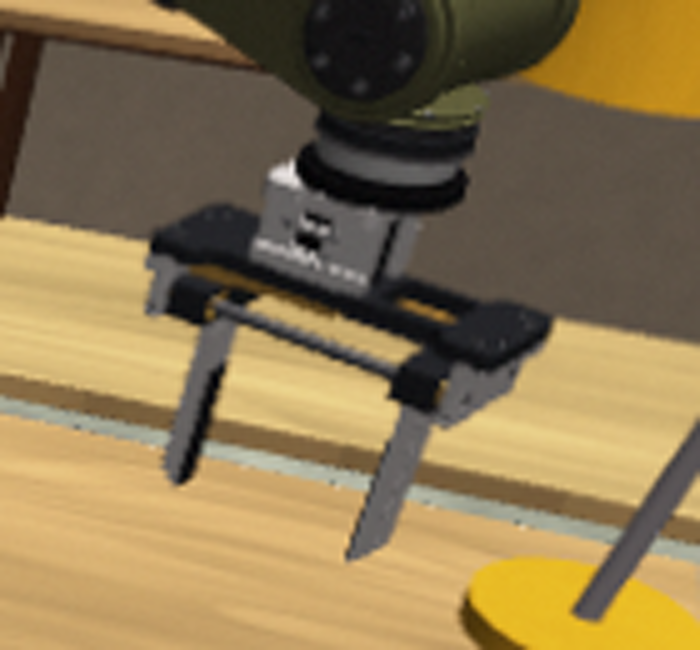

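```bash
python3 -c "
from h import *
t=__import__('pickle').load(open('top0.pkl','rb'))
cv2.imwrite('pics/top0g.png',cv2.resize(t['frame'][300:400,10:130,::-1],None,fx=6,fy=6,interpolation=cv2.INTER_CUBIC))
p=np.array([.2235,.5022,.1714]);y=np.array([.407,.914,0])
for k in(-1,1):
  for z in(0,.02):print(k,z,(proj(t,p+k*.053*y+[0,0,z])-[10,300])*6)
st()
"
```

```text
-1 0 [[700.74745508 225.15517515]]
-1 0.02 [[677.94496564 237.59504654]]
1 0 [[463.61264347 112.10153717]]
1 0.02 [[436.52673524 122.04392222]]
1.93 [0.5278 0.0832 0.109 ] [ 1.7994e+02 -3.0000e-02  6.9090e+01] [-0.4  0.2  0.4] 0.0597
```

View pics/top0g.png

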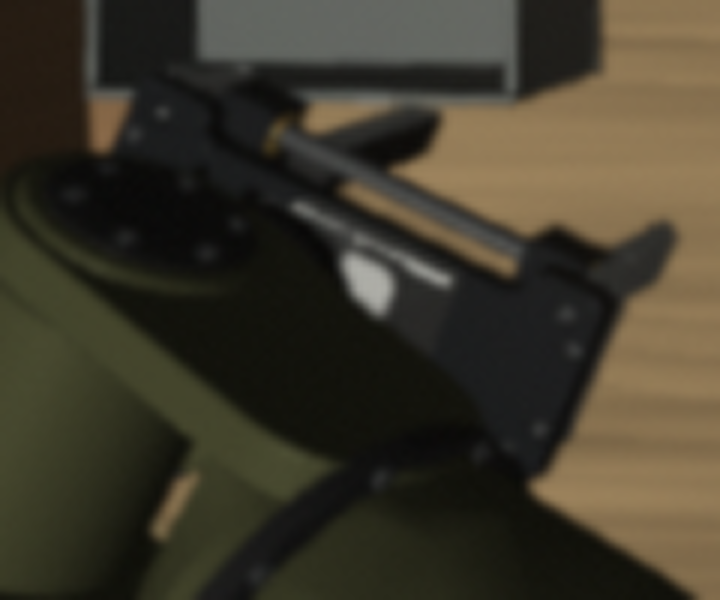

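```bash
python3 -c "
from h import *
import pickle
t=pickle.load(open('top0.pkl','rb'));s=pickle.load(open('scene0.pkl','rb'))
a=lambda x,y:((x+.5)/6-.5+10,(y+.5)/6-.5+300)
b=lambda x,y:((x+.5)/5-.5+490,(y+.5)/5-.5+60)
p=np.array([.2235,.5022,.1714]);y=np.array([.407,.914,0])
A=tri(t,a(430,118),s,b(365,560));B=tri(t,a(670,235),s,b(178,484))
print(A,B,(A[0]+B[0])/2-p,A[0]-B[0])
st();cam('top');st();cam('top');st()
"
```

```text
(array([0.24966417, 0.54870024, 0.20436649]), [np.float64(0.0015188031024882362), np.float64(0.0015188031024887284)]) (array([0.2060982 , 0.45383842, 0.20170311]), [np.float64(0.0006999358358864548), np.float64(0.0006999358358854869)]) [ 0.00438119 -0.00093067  0.0316348 ] [0.04356597 0.09486182 0.00266338]
1.93 [0.5278 0.0832 0.109 ] [ 1.7994e+02 -3.0000e-02  6.9090e+01] [-0.4  0.2  0.4] 0.0597
1.98 [0.528  0.083  0.1092] [ 1.7991e+02 -4.0000e-02  6.9070e+01] [-0.1 -0.5  0.1] 0.0598
2.03 [0.5281 0.0829 0.1092] [ 1.7991e+02 -5.0000e-02  6.9050e+01] [ 0.2 -0.4  0.4] 0.06
```

```bash
python3 -c "
from h import *
c=cam('scene')
ex=np.array([.932,-.363,0]);ey=np.array([.363,.932,0])
p=np.array([.5280,.0829,.1092])
for z in (0,.01,.02,.03):
  print(z,[((proj(c,p+i*ex+j*ey+[0,0,z])[0]-[255,130])*4).round().tolist() for i,j in((-.03,.008),(-.03,-.008),(-.0425,.008),(.03,.008),(.0425,.008),(.0425,-.008))])
cv2.imwrite('pics/scene4.png',cv2.resize(c['frame'][160:220,325:385,::-1],None,fx=10,fy=10,interpolation=cv2.INTER_CUBIC))
"
```

```text
0 [[423.0, 303.0], [406.0, 293.0], [437.0, 296.0], [358.0, 340.0], [344.0, 348.0], [327.0, 336.0]]
0.01 [[424.0, 291.0], [407.0, 281.0], [437.0, 284.0], [358.0, 328.0], [344.0, 336.0], [327.0, 324.0]]
0.02 [[425.0, 279.0], [408.0, 268.0], [438.0, 272.0], [359.0, 315.0], [344.0, 323.0], [327.0, 312.0]]
0.03 [[426.0, 266.0], [408.0, 256.0], [439.0, 259.0], [359.0, 303.0], [345.0, 310.0], [328.0, 299.0]]
```

View pics/scene4.png

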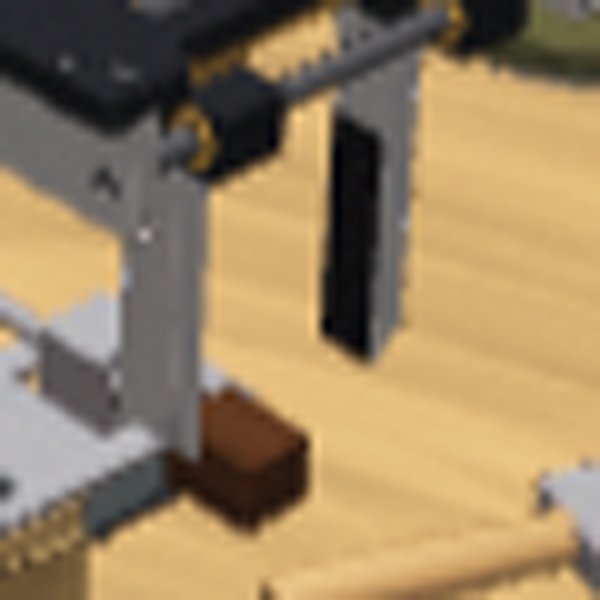

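Measured: in both views (start and now) the visible fingertips sit ~30 mm above the reported TCP (tip corner at px (362,196), expected 9 px lower). So I go by the picture and lower a further 30 mm or so, in short steps watching the force.

Emit:
jog_arm --moves '[[[1,-4,-5],[0,0,0],60],[[1,-4,-10],[0,0,0],60],[[1,-4,-15],[0,0,0],60],[[1,-4,-15],[0,0,0],60]]'

```text
time_s: 2.42
ee_pos: [0.5281, 0.0783, 0.0916]
eef_rot: [-3.14, 0.001, 1.204]
force: [0.2, 1.1, -0.7]
grip_width: 0.06
```

Emit:
jog_arm --moves '[[[0,0,-5],[0,0,0],60],[[0,0,-10],[0,0,0],60],[[0,0,-15],[0,0,0],60],[[0,0,-15],[0,0,0],60],[[0,0,-15],[0,0,0],60]]'

```text
time_s: 2.83
ee_pos: [0.5285, 0.0785, 0.0776]
eef_rot: [-3.141, 0.0, 1.204]
force: [0.2, 0.7, 0.2]
grip_width: 0.0601
```

```bash
cat >> h.py <<'E'
def z4(n,box=(130,265,255,415),f=4,cn='scene'):
    c=cam(cn);a,b,d,e=box
    cv2.imwrite('pics/'+n+'.png',cv2.resize(c['frame'][a:b,d:e,::-1],None,fx=f,fy=f,interpolation=cv2.INTER_CUBIC));return c
E
python3 -c "
from h import *
z4('scene5',(160,240,310,400),8);st()"
```

```text
2.88 [0.5287 0.0785 0.0779] [-179.99    0.     69.01] [-0.9 -0.2 -0.1] 0.06
```

View pics/scene5.png

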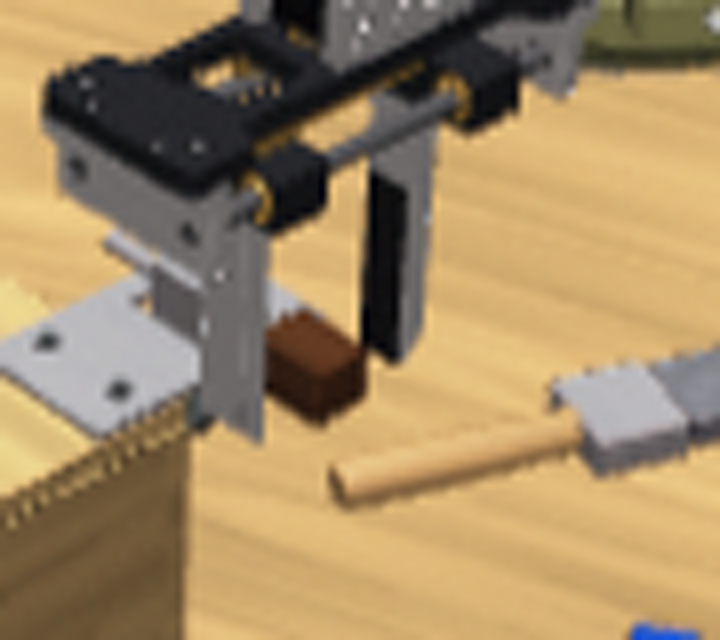

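Fingers straddle the grip (grip at (315,365), near tip at (245,435), far tip at (395,355)). Closing.

Emit:
jog_arm --moves '[[[0,0,0],[0,0,0],10],[[0,0,0],[0,0,0],10],[[0,0,0],[0,0,0],10],[[0,0,0],[0,0,0],10],[[0,0,0],[0,0,0],10]]' --squeeze 30

```text
time_s: 3.3
ee_pos: [0.5287, 0.0785, 0.078]
eef_rot: [3.141, -0.0, 1.204]
force: [-0.8, 0.4, 0.3]
grip_width: 0.0299
```

Emit:
jog_arm --moves '[[[0,0,0],[0,0,0],10],[[0,0,0],[0,0,0],10]]'

```text
time_s: 3.47
ee_pos: [0.5287, 0.0785, 0.078]
eef_rot: [-3.142, -0.0, 1.204]
force: [0.7, 0.6, -0.2]
grip_width: 0.0237
```

```bash
python3 -c "
from h import *
z4('scene6',(160,240,310,400),8);st()"
```

```text
3.52 [0.5287 0.0785 0.078 ] [180.  -0.  69.] [-0.3  0.9 -0.2] 0.0237
```

View pics/scene6.png

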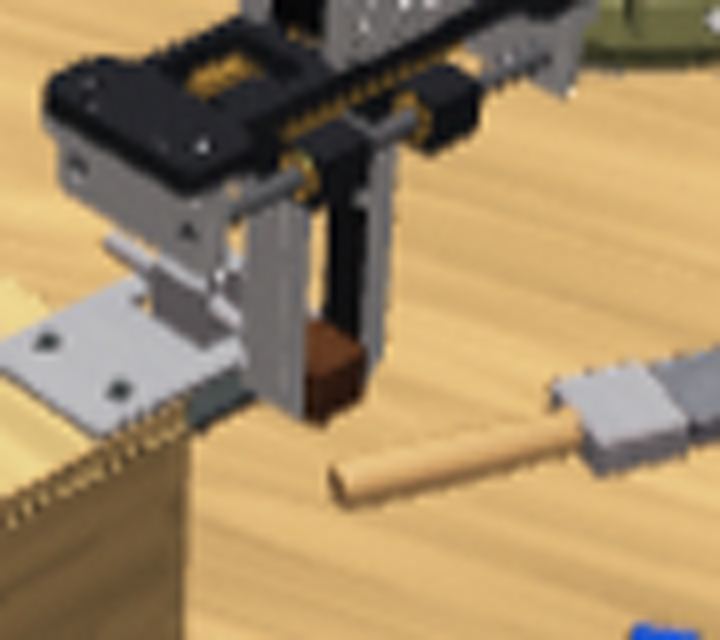

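Emit:
jog_arm --moves '[[[4,9,0],[0,0,0],10],[[9,22,0],[0,0,0],10],[[15,37,0],[0,0,0],10],[[20,52,0],[0,0,0],10],[[26,67,0],[0,0,0],10]]'

```text
time_s: 3.93
ee_pos: [0.5551, 0.1474, 0.0779]
eef_rot: [-3.142, -0.0, 1.205]
force: [0.5, 0.1, 0.5]
grip_width: 0.0242
```

Emit:
jog_arm --moves '[[[6,15,0],[0,0,0],10],[[12,30,0],[0,0,0],10],[[16,42,0],[0,0,0],10],[[16,42,0],[0,0,0],10]]'

```text
time_s: 4.27
ee_pos: [0.571, 0.1901, 0.0776]
eef_rot: [-3.141, -0.0, 1.206]
force: [-1.1, -0.6, -0.0]
grip_width: 0.0236
```

```bash
python3 -c "
from h import *
z4('scene7',(150,260,300,440),5);z4('top7',(130,240,200,350),5,'top');goto(.5045,.432,.13,75.6)"
```

```text
4.37 [0.5704 0.1879 0.0776] [-1.7998e+02  2.0000e-02  6.9060e+01] [-0.3 -0.5 -0.1] 0.0233
shift [-65.9 244.1  52.4] turn [ 0.   -0.01  1.31]
```

View pics/scene7.png

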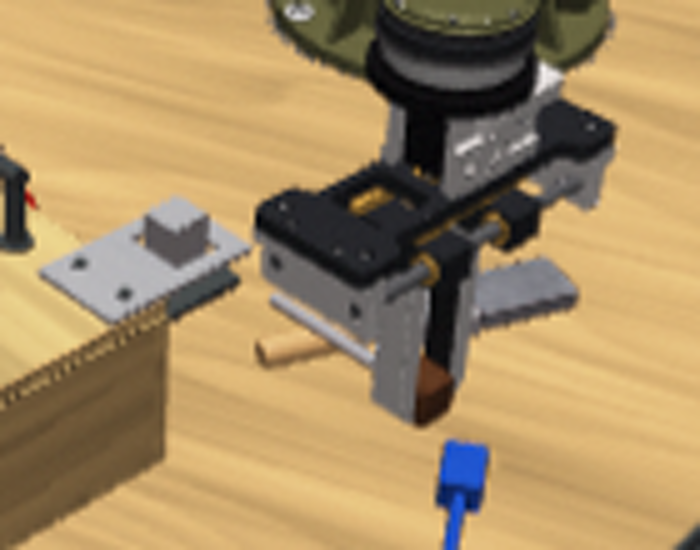

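View pics/top7.png

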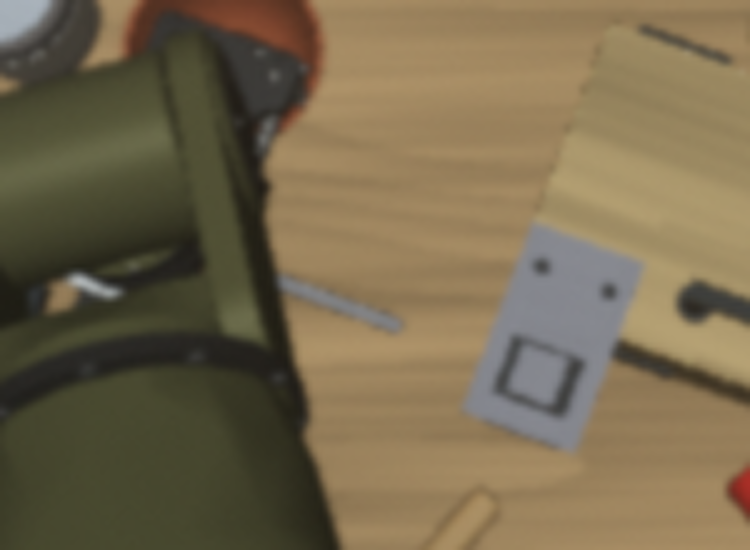

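```bash
python3 -c "
from h import *
import pickle
t=pickle.load(open('top0.pkl','rb'))
p=plane(t,(279.6,194.6),.122);print(p)
d=np.array([.5704,.1883])-p[:2];print(d,np.linalg.norm(d),np.degrees(np.arctan2(d[1],d[0])))
# tray corners scene check
s=pickle.load(open('scene0.pkl','rb'))
q=np.array([[0.4379,0.4881,.018],[0.6105,0.4439,.018],[.5687,.2956,.018],[.3983,.3408,.018]])
print(proj(s,q).round(1));st()
cv2.imwrite('pics/tray.png',cv2.resize(s['frame'][230:315,410:520,::-1],None,fx=6,fy=6,interpolation=cv2.INTER_CUBIC))
"
```

```text
[0.53559469 0.09506912 0.122     ]
[0.03480531 0.09323088] 0.09951586165050501 69.52819959684876
[[508.7 262.8]
 [477.4 303.2]
 [420.3 270.6]
 [454.9 236.5]]
4.37 [0.5704 0.1879 0.0776] [-1.7998e+02  2.0000e-02  6.9060e+01] [-0.3 -0.5 -0.1] 0.0233
```

View pics/tray.png

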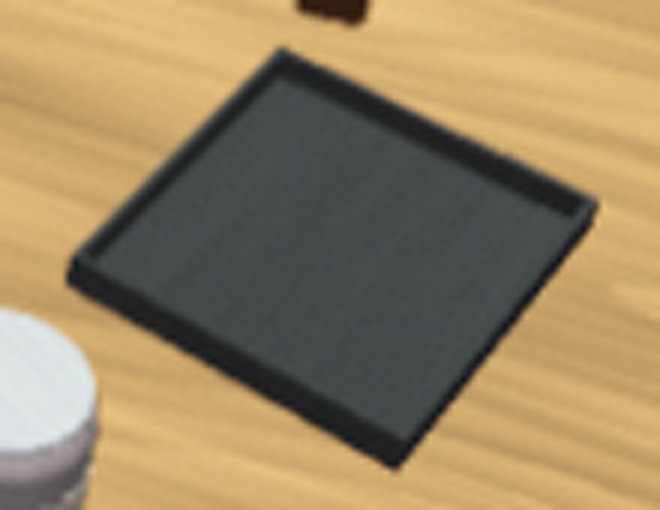

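Emit:
jog_arm --moves '[[[-4,18,8],[0,0,0.2],10],[[-10,45,16],[0,0,0.4],10],[[-17,76,20],[0,0,0.6],10],[[-24,107,20],[0,0,0.8],10],[[-31,138,20],[0,0,1.0],10]]'

```text
time_s: 4.78
ee_pos: [0.5394, 0.326, 0.0985]
eef_rot: [3.141, -0.0, 1.291]
force: [-0.1, -0.7, -0.4]
grip_width: 0.0237
```

Emit:
jog_arm --moves '[[[-7,31,0],[0,0,0.2],10],[[-14,62,0],[0,0,0.3],10],[[-20,90,0],[0,0,0.3],10],[[-24,107,0],[0,0,0.3],10],[[-24,107,0],[0,0,0.3],10]]'

```text
time_s: 5.2
ee_pos: [0.5144, 0.4347, 0.0976]
eef_rot: [-3.141, -0.0, 1.32]
force: [0.5, -0.7, -1.5]
grip_width: 0.024
```

```bash
python3 -c "
from h import *
z4('scene8',(190,320,390,550),4);z4('top8',(150,270,100,260),4,'top');goto(.5155,.4327,-.018,75.6)"
```

```text
5.3 [0.5156 0.4319 0.0977] [-1.7999e+02  3.0000e-02  7.5520e+01] [-0.5 -0.5 -0.7] 0.0237
shift [-1.000e-01  8.000e-01 -1.157e+02] turn [ 0.01 -0.    0.02]
```

View pics/scene8.png

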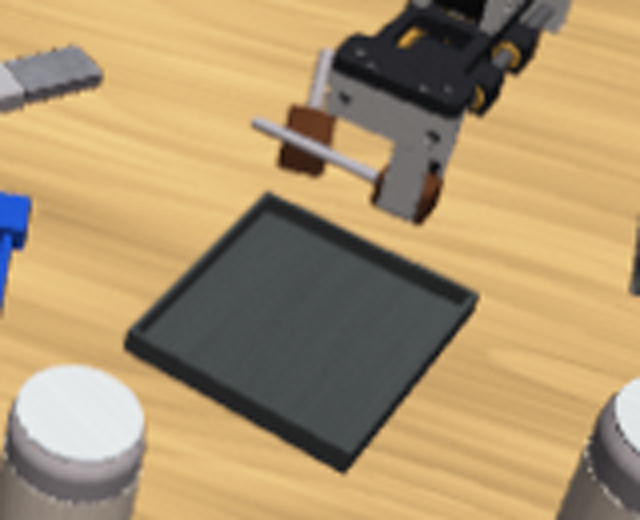

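View pics/top8.png

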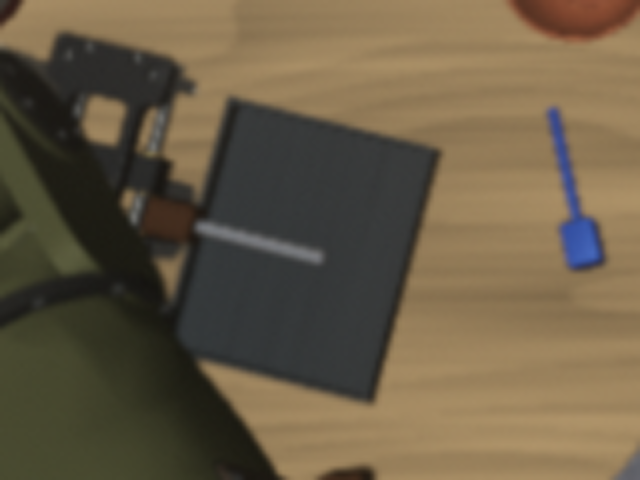

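```bash
python3 -c "
from h import *
import pickle
t=pickle.load(open('top0.pkl','rb'))
yaw=np.radians(-14.4);M=np.array([[np.cos(yaw),np.sin(yaw)],[-np.sin(yaw),np.cos(yaw)]])
tr=np.array([.505,.392])
a=lambda x,y:((x+.5)/4-.5+100,(y+.5)/4-.5+150)
print(M@(plane(t,a(322,258),.142)[:2]-tr), M@(plane(t,a(172,220),.152)[:2]-tr), M@(np.array([.5156,.4319])-tr))
"
```

```text
[-0.00013582 -0.05784433] [0.00077026 0.03483297] [0.00034426 0.04128258]
```

Emit:
jog_arm --moves '[[[0,0,-25],[0,0,0],10],[[0,0,-50],[0,0,0],10],[[0,0,-75],[0,0,0],10],[[0,0,-92],[0,0,0],10],[[0,0,-100],[0,0,0],10]]'

```text
time_s: 5.72
ee_pos: [0.5154, 0.43, -0.0046]
eef_rot: [-3.14, 0.003, 1.316]
force: [-1.0, 0.3, -0.6]
grip_width: 0.0237
```

Emit:
jog_arm --moves '[[[0,0,-4],[0,0,0],10],[[0,0,-8],[0,0,0],10],[[0,0,-8],[0,0,0],10],[[0,0,-8],[0,0,0],10]]'

```text
time_s: 6.05
ee_pos: [0.5162, 0.4326, -0.009]
eef_rot: [3.141, -0.001, 1.318]
force: [1.0, -0.6, -0.4]
grip_width: 0.0235
```

```bash
python3 -c "
from h import *
z4('scene9',(210,310,400,520),6);z4('top9',(150,270,100,260),4,'top');st()"
```

```text
6.15 [ 0.5161  0.4327 -0.009 ] [ 1.7994e+02 -7.0000e-02  7.5510e+01] [ 0.2 -0.5 -1.3] 0.0236
```

View pics/scene9.png

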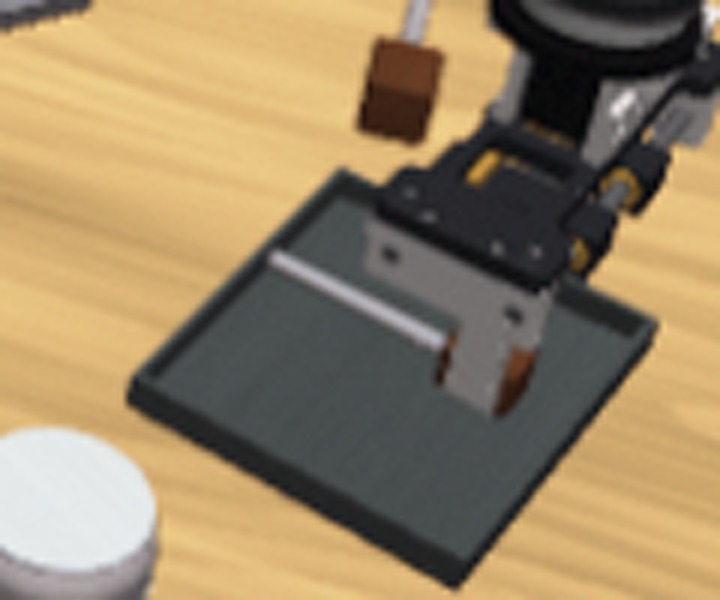

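View pics/top9.png

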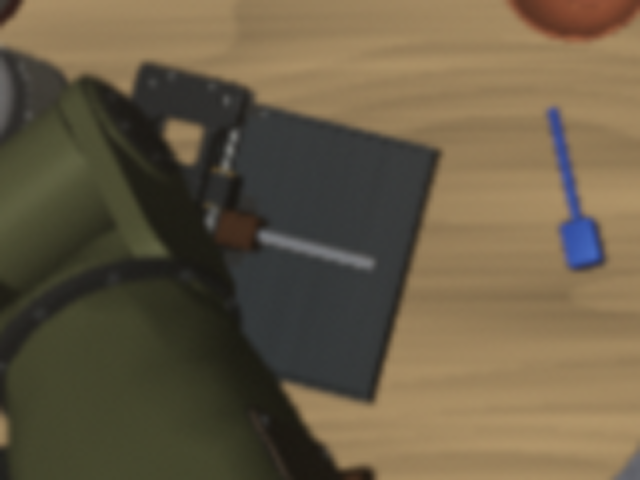

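Emit:
jog_arm --moves '[[[0,0,-3],[0,0,0],10],[[0,0,-6],[0,0,0],10],[[0,0,-9],[0,0,0],10],[[0,0,-9],[0,0,0],10]]'

```text
time_s: 6.48
ee_pos: [0.5153, 0.4322, -0.02]
eef_rot: [-3.141, 0.001, 1.318]
force: [-0.0, -0.1, -0.6]
grip_width: 0.0237
```

Emit:
jog_arm --moves '[[[0,0,-2],[0,0,0],10],[[0,0,-4],[0,0,0],10],[[0,0,-4],[0,0,0],10]]'

```text
time_s: 6.73
ee_pos: [0.5154, 0.4324, -0.0236]
eef_rot: [-3.141, 0.0, 1.318]
force: [-0.5, -0.7, -0.4]
grip_width: 0.0237
```

```bash
python3 -c "
from h import *
z4('scene10',(210,310,400,520),6);st()"
```

```text
6.78 [ 0.5155  0.4324 -0.0233] [-1.7998e+02  2.0000e-02  7.5500e+01] [-0.   0.1  0.2] 0.0238
```

View pics/scene10.png

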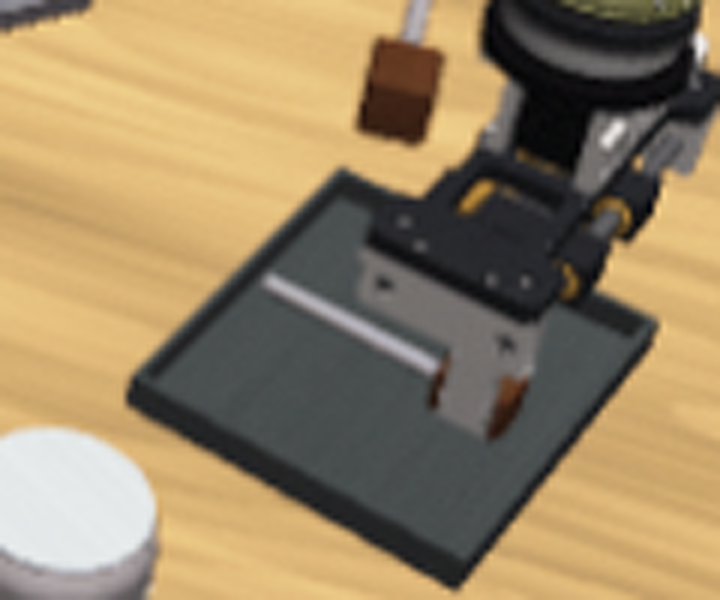

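No contact yet and the reported TCP is already below the bench, which confirms the ~30 mm offset. Tips are just over the tray floor; releasing.

Emit:
jog_arm --moves '[[[0,0,-1],[0,0,0],24],[[0,0,-1],[0,0,0],34],[[0,0,-1],[0,0,0],50],[[0,0,-1],[0,0,0],50],[[0,0,-1],[0,0,0],50]]'

```text
time_s: 7.2
ee_pos: [0.5157, 0.4325, -0.0239]
eef_rot: [3.141, -0.0, 1.318]
force: [-0.2, 0.6, 0.2]
grip_width: 0.047
```

Emit:
jog_arm --moves '[[[0,0,15],[0,0,0],50],[[0,0,45],[0,0,0],50],[[0,0,85],[0,0,0],50],[[0,0,125],[0,0,0],50],[[0,0,165],[0,0,0],50]]'

```text
time_s: 7.62
ee_pos: [0.5154, 0.4323, 0.1443]
eef_rot: [3.141, -0.001, 1.318]
force: [1.0, 0.4, -1.4]
grip_width: 0.0502
```

```bash
python3 -c "
from h import *
z4('scene11',(210,310,400,520),6);z4('top11',(150,270,100,260),4,'top');goto(.5275,-.0936,.19,68.7)"
```

```text
7.72 [0.5179 0.4342 0.1503] [179.55  -0.56  75.51] [ 0.9  0.9 -0. ] 0.0499
shift [   9.6 -527.8   39.7] turn [-0.08  0.12 -1.36]
```

View pics/scene11.png

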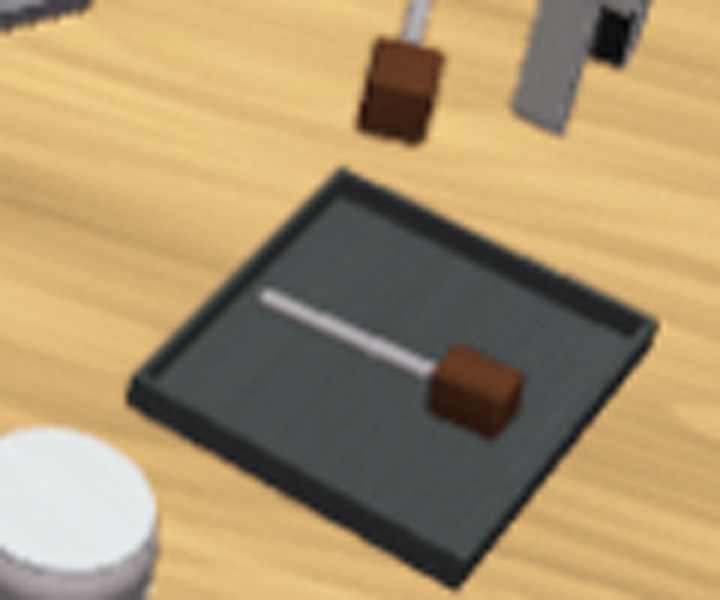

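View pics/top11.png

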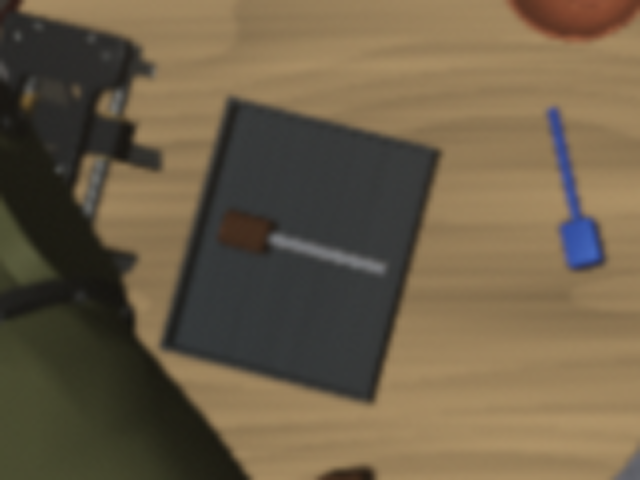

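The pin lies flat in the tray (scene11: grip (475,390), tip (263,295); clear of all walls). On to the handle.

Emit:
jog_arm --moves '[[[1,-25,15],[0,0,-0.2],50],[[2,-62,30],[0,0,-0.4],50],[[3,-100,40],[0,0,-0.6],50],[[4,-138,45],[0,0,-0.8],50],[[5,-176,45],[0,0,-1.0],50]]'

```text
time_s: 8.13
ee_pos: [0.5207, 0.255, 0.1881]
eef_rot: [3.139, -0.002, 1.23]
force: [0.7, 0.5, 0.8]
grip_width: 0.0499
```

Emit:
jog_arm --moves '[[[1,-38,0],[0,0,-0.1],50],[[2,-76,0],[0,0,-0.2],50],[[3,-114,0],[0,0,-0.3],50],[[4,-152,0],[0,0,-0.36],50],[[5,-190,0],[0,0,-0.36],50]]'

```text
time_s: 8.55
ee_pos: [0.5253, 0.0647, 0.1868]
eef_rot: [3.141, -0.0, 1.199]
force: [0.7, 0.9, -0.2]
grip_width: 0.0501
```

Emit:
jog_arm --moves '[[[0,-38,0],[0,0,0],50],[[1,-76,0],[0,0,0],50],[[2,-112,0],[0,0,0],50],[[2,-142,0],[0,0,0],50],[[2,-160,0],[0,0,0],50]]'

```text
time_s: 8.97
ee_pos: [0.5272, -0.0964, 0.1867]
eef_rot: [3.141, 0.0, 1.197]
force: [0.5, 0.7, -0.1]
grip_width: 0.0497
```

```bash
python3 -c "
from h import *
z4('top12',(120,230,260,410),5,'top');z4('scene12',(100,250,225,385),4);goto(.5275,-.0936,.19,68.7)"
```

```text
9.07 [ 0.5274 -0.0959  0.1865] [1.7997e+02 1.0000e-02 6.8520e+01] [ 0.   0.2 -0.2] 0.05
shift [0.1 2.3 3.5] turn [0.   0.01 0.04]
```

View pics/scene12.png

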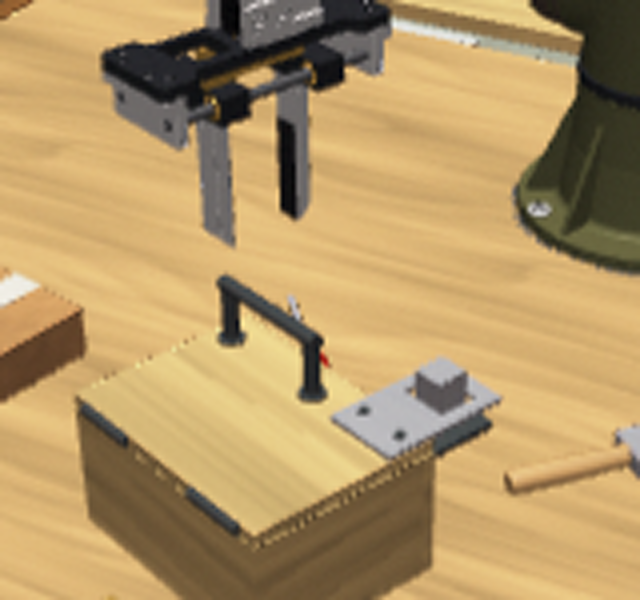

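View pics/top12.png

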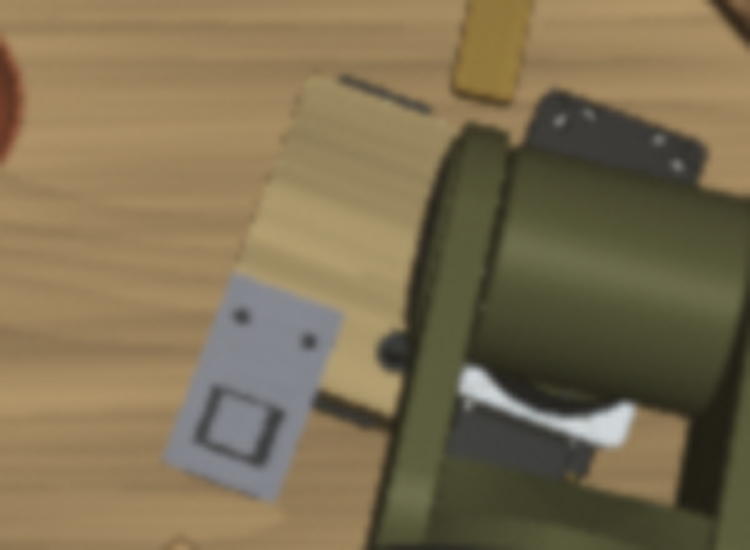

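Emit:
jog_arm --moves '[[[0,2,-20],[0,0,0],50],[[0,2,-40],[0,0,0],50],[[0,2,-55],[0,0,0],50],[[0,2,-66],[0,0,0],50],[[0,2,-66],[0,0,0],50]]'

```text
time_s: 9.48
ee_pos: [0.5268, -0.0905, 0.1183]
eef_rot: [-3.139, 0.0, 1.2]
force: [-0.4, -0.7, 0.4]
grip_width: 0.0502
```

Emit:
jog_arm --moves '[[[0,0,-5],[0,0,0],50],[[0,0,-10],[0,0,0],50],[[0,0,-10],[0,0,0],50]]'

```text
time_s: 9.73
ee_pos: [0.5276, -0.0913, 0.1097]
eef_rot: [-3.142, -0.0, 1.199]
force: [0.0, 0.5, -0.6]
grip_width: 0.05
```

```bash
python3 -c "
from h import *
z4('scene13',(130,230,235,355),6);st()"
```

```text
9.78 [ 0.5277 -0.0914  0.1101] [179.99  -0.    68.71] [-0.6  0.4 -0.5] 0.0501
```

View pics/scene13.png

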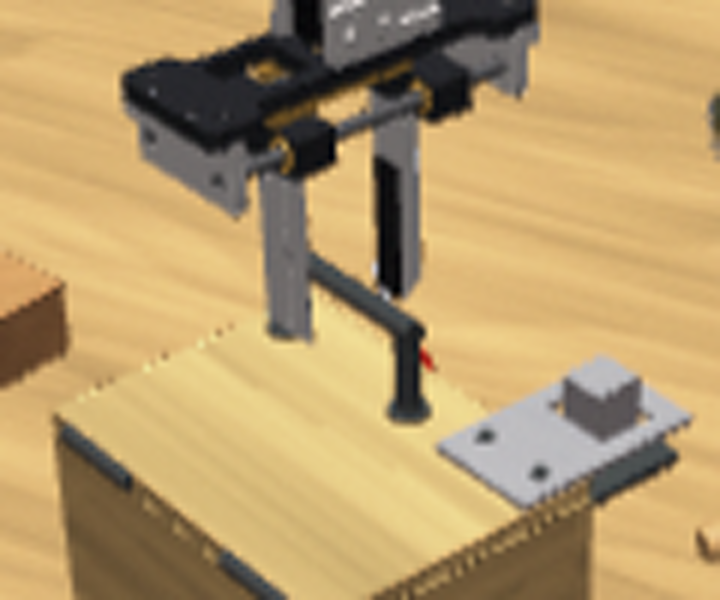

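Bar runs between the fingers (near tip (290,335), far tip (395,295), right post (415,330)). Closing on it.

Emit:
jog_arm --moves '[[[0,0,0],[0,0,0],4],[[0,0,0],[0,0,0],4],[[0,0,0],[0,0,0],4],[[0,0,0],[0,0,0],4],[[0,0,0],[0,0,0],4]]' --squeeze 30

```text
time_s: 10.2
ee_pos: [0.5277, -0.0916, 0.1101]
eef_rot: [3.141, -0.0, 1.199]
force: [-0.2, -0.1, -0.1]
grip_width: 0.02
```

Emit:
jog_arm --moves '[[[0,0,0],[0,0,0],4],[[0,0,0],[0,0,0],4],[[0,0,0],[0,0,0],4]]'

```text
time_s: 10.45
ee_pos: [0.5279, -0.0916, 0.11]
eef_rot: [3.141, -0.0, 1.199]
force: [1.9, -1.3, -0.4]
grip_width: 0.0108
```

```bash
python3 -c "
from h import *
st()
ex=np.array([.932,-.363,0])
for th in np.arange(0,1.46,.1):
  c,s=np.cos(th),np.sin(th); dx=-.12*c+.057*s+.12; dz=.057*c+.12*s-.057
  print(round(th,2),(1000*(dx*ex+[0,0,dz])).round(1))
"
```

```text
10.45 [ 0.5279 -0.0916  0.11  ] [179.97  -0.    68.7 ] [ 1.9 -1.3 -0.4] 0.0108
0.0 [0. 0. 0.]
0.1 [ 5.9 -2.3 11.7]
0.2 [12.8 -5.  22.7]
0.3 [20.7 -8.1 32.9]
0.4 [ 29.5 -11.5  42.2]
0.5 [ 39.2 -15.3  50.6]
0.6 [ 49.5 -19.3  57.8]
0.7 [ 60.5 -23.6  63.9]
0.8 [ 72.  -28.1  68.8]
0.9 [ 83.9 -32.7  72.4]
1.0 [ 96.1 -37.4  74.8]
1.1 [108.5 -42.2  75.8]
1.2 [120.8 -47.1  75.5]
1.3 [133.1 -51.8  73.9]
1.4 [145.2 -56.5  70.9]
```

Emit:
jog_arm --moves '[[[3,-1,6],[0,0,0],4],[[6,-2,12],[0,0,0],4],[[9,-4,17],[0,0,0],4],[[13,-5,23],[0,0,0],4],[[13,-5,23],[0,0,0],4]]'

```text
time_s: 10.87
ee_pos: [0.5411, -0.0968, 0.1343]
eef_rot: [3.141, 0.0, 1.199]
force: [-5.3, 1.2, 4.2]
grip_width: 0.0113
```

```bash
python3 -c "
from h import *
z4('scene14',(130,230,235,355),6);st()"
```

```text
10.92 [ 0.5411 -0.0968  0.1342] [1.7996e+02 1.0000e-02 6.8710e+01] [-5.1  0.2  3.9] 0.0108
```

View pics/scene14.png

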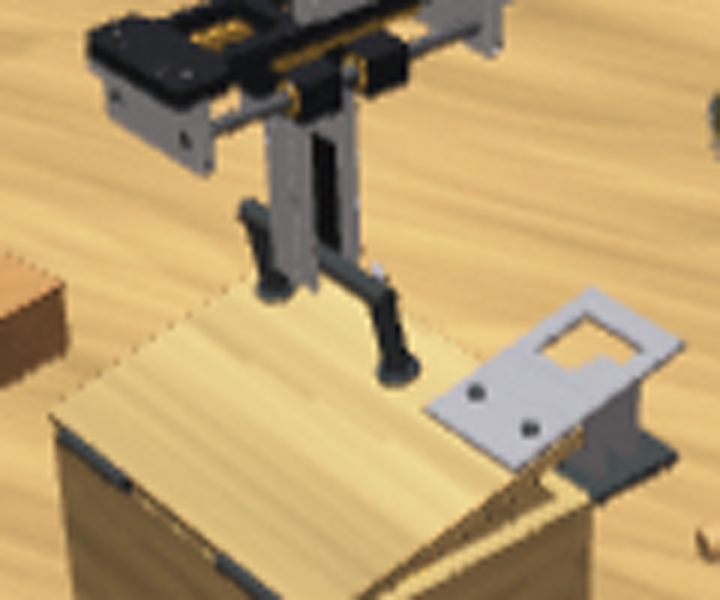

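The lid is rising (about 0.2 rad) with the tongue clear of the staple. Continuing along the arc.

Emit:
jog_arm --moves '[[[8,-3,10],[0,0,0],4],[[17,-6,19],[0,0,0],4],[[26,-10,28],[0,0,0],4],[[36,-14,35],[0,0,0],4],[[36,-14,35],[0,0,0],4]]'

```text
time_s: 11.33
ee_pos: [0.578, -0.1113, 0.171]
eef_rot: [3.139, 0.0, 1.199]
force: [-9.8, 0.7, 16.7]
grip_width: 0.0111
```

Emit:
jog_arm --moves '[[[11,-4,6],[0,0,0],4],[[23,-9,11],[0,0,0],4],[[35,-13,15],[0,0,0],4],[[47,-18,17],[0,0,0],4],[[47,-18,17],[0,0,0],4]]'

```text
time_s: 11.75
ee_pos: [0.6257, -0.1297, 0.1874]
eef_rot: [3.137, -0.0, 1.199]
force: [-0.9, -1.4, 9.5]
grip_width: 0.0109
```

```bash
python3 -c "
from h import *
z4('scene15',(100,230,225,385),5);st()"
```

```text
11.8 [ 0.6255 -0.1295  0.1873] [179.7   -0.    68.68] [ 0.8 -2.4  7.4] 0.0108
```

View pics/scene15.png

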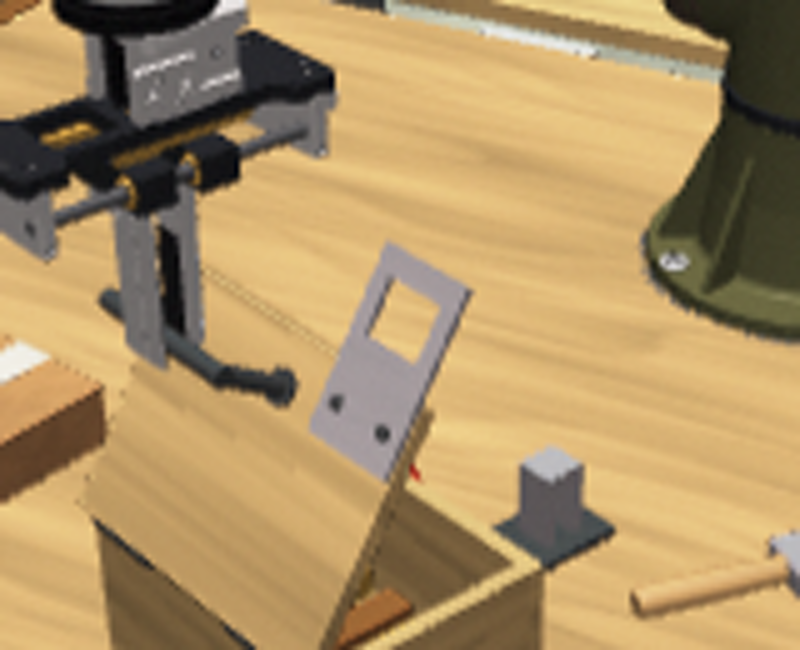

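Emit:
jog_arm --moves '[[[12,-5,1],[0,0,0],4],[[25,-10,1],[0,0,0],4],[[37,-14,-1],[0,0,0],4],[[49,-19,-4],[0,0,0],4],[[49,-19,-4],[0,0,0],4]]'

```text
time_s: 12.22
ee_pos: [0.6748, -0.1491, 0.1824]
eef_rot: [3.137, 0.0, 1.198]
force: [4.1, -5.1, 3.5]
grip_width: 0.0113
```

```bash
python3 -c "
from h import *
z4('scene16',(80,230,205,365),5);st()"
```

```text
12.27 [ 0.6745 -0.1489  0.1826] [1.797e+02 2.000e-02 6.867e+01] [ 4.5 -5.5  2.2] 0.0112
```

View pics/scene16.png

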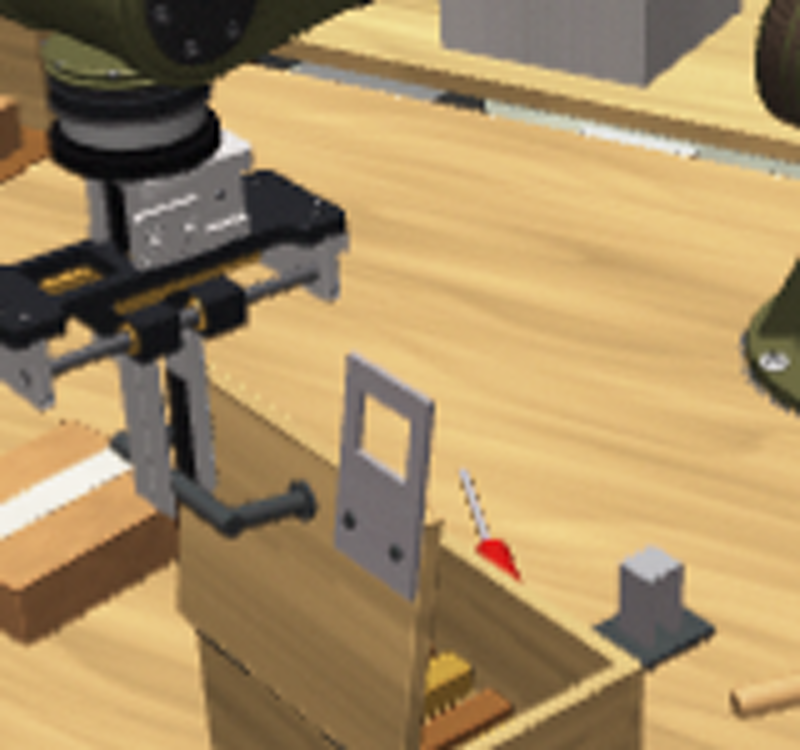

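Emit:
jog_arm --moves '[[[0,0,0],[0,0,0],18],[[0,0,0],[0,0,0],28],[[0,0,0],[0,0,0],28],[[0,0,0],[0,0,0],28]]'

```text
time_s: 12.6
ee_pos: [0.6727, -0.1474, 0.1812]
eef_rot: [3.141, -0.0, 1.199]
force: [0.2, 0.2, 0.9]
grip_width: 0.028
```

Emit:
jog_arm --moves '[[[0,0,10],[0,0,0],28],[[0,0,25],[0,0,0],28],[[0,0,45],[0,0,0],28],[[0,0,70],[0,0,0],28],[[0,0,95],[0,0,0],28]]'

```text
time_s: 13.02
ee_pos: [0.6724, -0.1474, 0.2778]
eef_rot: [3.142, -0.0, 1.199]
force: [-1.0, -0.2, -0.3]
grip_width: 0.028
```

```bash
python3 -c "
from h import *
z4('scene17',(40,270,180,380),3);st()"
```

```text
13.07 [ 0.6733 -0.1476  0.2839] [ 1.7958e+02 -5.0000e-02  6.8710e+01] [-1.2 -0.2  3.3] 0.0282
```

View pics/scene17.png

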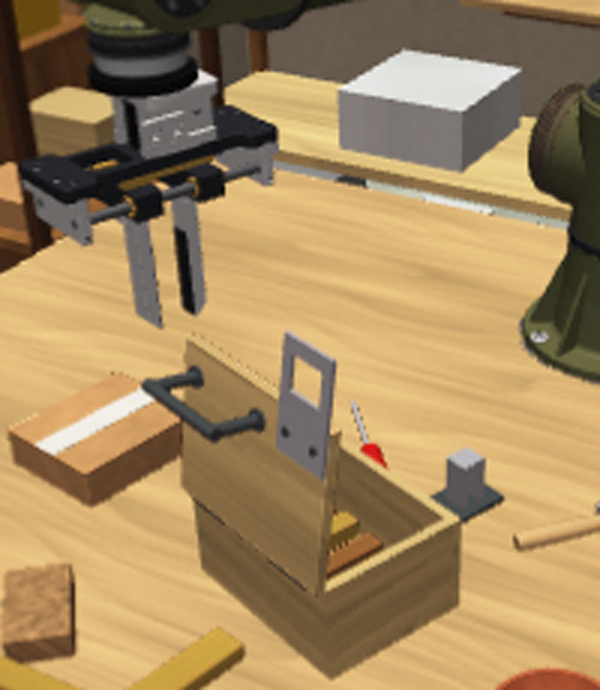

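Emit:
jog_arm --moves '[[[0,0,10],[0,0,0],28],[[-10,5,25],[0,0,0],28],[[-20,10,30],[0,0,0],28],[[-20,10,30],[0,0,0],28],[[-20,10,30],[0,0,0],28]]'

```text
time_s: 13.48
ee_pos: [0.6526, -0.1375, 0.3062]
eef_rot: [3.141, 0.0, 1.199]
force: [0.1, 0.2, -0.8]
grip_width: 0.028
```

```bash
python3 -c "
from h import *
c=cam('scene');save(c,'scene18');t=cam('top');save(t,'top18');st()
# bar expected px at several lid angles, in the x3 crop
C=np.array([.5821,-.0773,0]);ex=np.array([.932,-.363,0]);ey=np.array([.363,.932,0])
for th in(1.1,1.2,1.3,1.4,1.5,1.6):
  a,s=np.cos(th),np.sin(th);b=C+.075*ex+(-.12*a+.057*s)*ex+np.array([0,0,.1+.057*a+.12*s])
  print(th,[((proj(c,b+k*ey)[0]-[180,40])*3).round().tolist() for k in(-.086,.016)])
"
```

```text
13.58 [ 0.6528 -0.1377  0.305 ] [-1.7992e+02  1.0000e-02  6.8700e+01] [-0.3  0.3 -1.2] 0.0279
1.1 [[187.0, 359.0], [257.0, 408.0]]
1.2 [[174.0, 365.0], [244.0, 414.0]]
1.3 [[161.0, 372.0], [230.0, 422.0]]
1.4 [[148.0, 380.0], [217.0, 431.0]]
1.5 [[135.0, 390.0], [204.0, 442.0]]
1.6 [[123.0, 401.0], [191.0, 453.0]]
```

View pics/scene18.png

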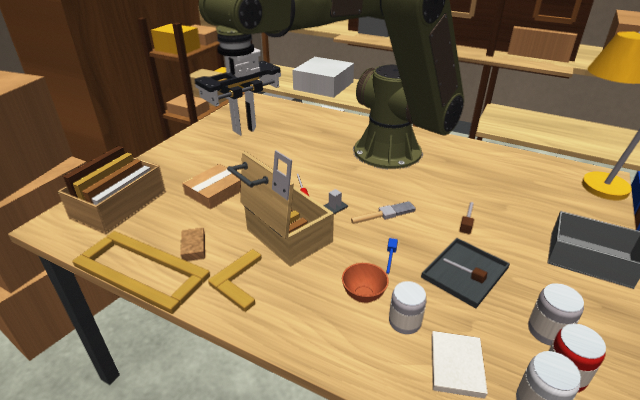

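View pics/top18.png

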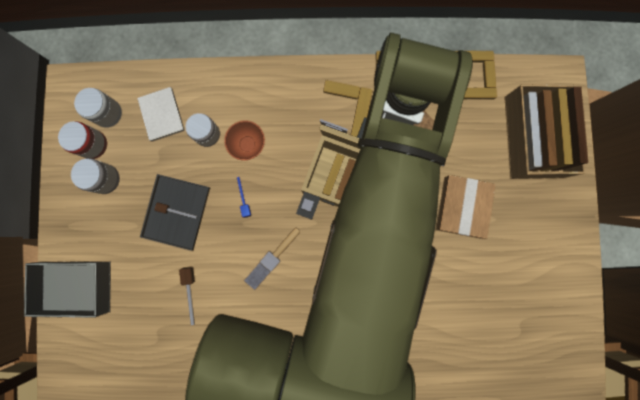

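The bar's ends at (148,383) and (217,435) in the crop match a lid angle of about 1.4 rad. The pin lies in the tray at scene px (470,270), the bystanders are where they were, and the gripper is clear. Handing in.

```bash
python3 -c "
from h import *
print(ctrl.hand_in())"
```

```text
the job is handed in; nothing more can be done
None
```

The job is done and handed in at about 13.6 s. I drew the pin about 117 mm out of the staple with the lid shut and laid it flat in the tray. I then lifted the lid by its handle, let go and backed off; the hand-in itself gives no verdict.

- **Pin:** the pictures show it flat on the tray floor. By calculation its tip is about 58 mm and its grip centre about 41 mm either side of the tray's middle, clear of the walls.
- **Lid:** after release, the handle bar's pixels match a lid angle of about 1.4 rad, and the lid stayed where I left it.
- **Bystanders:** none of those visible had moved by eye. In the top view the arm hides part of the bench, including the screwdriver and sanding block. Both show in the scene view, looking unmoved.
- **Forces:** after each move the wrist force read under about 20 N.

One check disagreed. The visible fingertips sat about 30 mm above the reported tool position in both cameras. I went by the pictures, and both grasps and the tray placing fitted that: the tool reported 23 mm below the bench with no contact.

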